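# Run-free check of the yarn-sample turntable

## Robot

A 6-joint arm with a two-finger parallel gripper is mounted at the origin on a cart in front of the work surface, level with it; the furniture and walls round the work are solid. World frame = base frame: x ahead of the robot, y to its left, z up, the work surface at z = 0. Lengths are in m, angles in rad, forces in N, time in s.
With the tool pointing down it reaches from about 0.3 to 0.875 m from the base axis. Payload 6.4 kg.
Tool frame: the origin (TCP) lies at the very end of the fingers, on their centre line; the grasp point (between the pads) lies 19 mm behind it; z points along the fingers, y is the direction in which the jaws open and shut (so a half turn about z gives the same grasp; the last joint's range is limited). The gripper opens to 85 mm and grips with 20 to 120 N. Pads are 22 mm wide; open, the fingers measure 114 mm over their backs; the gripper's body (76 mm by 85 mm) begins 54 mm behind the grasp point. The pads swing forward as they close: fully open they stand 13 mm farther back than shut.
Start: joints at [1.013, 0.181, 1.607, -0, 1.354, -0.206], TCP at [0.198, 0.54, 0.231] pointing down, gripper open.
Joint ranges: [-2.99, 2.99], [-0.89, 2.07], [0.3, 2.58], [-1.14, 4.28], [0, 2.63], [-3.12, 3.12]. Speed limits (rad/s): [2.57, 2.57, 3.01, 3.14, 3.14, 3.14].

## Interface

Orientations are given as a unit quaternion [w, x, y, z].
In Python, from bench import telemetry, imaging, ctrl gives the robot as it stands.
- The arm moves only by the shell command python3 -m pendant 'ROWS' [OPENING]. ROWS is JSON, a list that holds one entry, the list of rows, each a list of 6 numbers: the shift along the tool's x, y, z in units of 200 mm (1.0 is 200 mm), then the turn, a rotation vector about the tool's x, y, z in units of pi rad (1.0 is pi rad). In form: [[[tx, ty, tz, rx, ry, rz], ...]]. A call has 1 to 12 rows; each row shifts and turns the pose as measured when the row begins, along the tool's axes as they then stand; what a row does not reach is not made up. A row lasts 1/8 s, in which the tool goes at most 62.5 mm and 10.7 degrees, less where a joint would pass 70% of its speed; a pose out of reach is approached as far as the arm can. A call with a number of a shift or a turn outside -1 to 1 is refused whole. A call with a gripper value outside its range is refused whole. OPENING is the closure, from 0 (fully open) to 1 (shut), set as the call begins (- or left out, the last holds). The fingers move at their own pace and stop on an object; the grip force is fixed at half the most. Time passes only in rows, so rows that do not move let the fingers close. It gives the time, the measured TCP pose, the force and the opening at its end, in the units of the state.
- telemetry.get_obs(): the state, without advancing time (a new reading comes with each control period).
- imaging.camera(name): name is "side" or "top" or "wrist"; returns a dict with "pixels" (384x512x3 uint8, blue, green, red), "vfov" (degrees; the focal length in pixels is half the picture's height over the tangent of half this angle, whatever the lens; pixels are square), "cx", "cy" (the principal point, pixels), "R" (3x3) and "t" (3): a world point X has camera coordinates R X + t. Camera axes: x right, y down, z forward; pixel columns grow to the right and rows downward; lengths in m; the calibration is good to about 2 mm. A picture is of the moment at which its call begins. There is no depth.
- ctrl.hand_in(): hands the job in, once; it reports no verdict.
The state is a dict: "time_s": time; "q": joint angles; "dq": joint speeds; "joint_efforts": joint torques, N m; "eef_pos": TCP position; "eef_rot": TCP orientation; "wrist_force": force on the tool from outside, world axes, zero at the start; "torque": the same for the moment, N m; "opening": opening from 0.0 (shut) to 1.0 (fully open).
Only numpy, scipy, OpenCV 4.12 (cv2) and the standard library are available. Lean on these libraries where they do the work, as an engineer would, in place of code of your own. Each camera call takes 0.05 s, during which the arm holds its last target.

## Task

Check that the sample turntable runs freely: flick one of its pegs with the fingers so that it spins, and let it run on untouched at a fair pace for at least two seconds. While it is still turning, brake it with a fingertip pressed down on its flat outer band, so that it stops with the black line between the two posts of the gate, and finish while still holding it there with the fingertip on the band. Touch the band only to brake, do not hold the turntable stopped with the line anywhere else, and leave the things standing round about alone.

Things in the scene. Friction and masses are not known exactly. Their poses are not given: they have to be found in the camera images.
- stand: Fixed grey stand, round foot 176 mm across; origin on the worktop on the turntable's upright axis, z up. A tab on its -x side carries the gate: two upright steel posts 8 mm thick, tops 60 mm above the worktop, at x = -110 mm, y = +31 and -31 mm in this frame, 54 mm clear between them. Stands at another place and turn each time.
- wheel: Aluminium hub plate 104 mm across, top 52 mm above the worktop, turning freely and endlessly either way about the upright axis; origin on the axis at worktop height, axes turn with it. Three steel pegs 10 mm thick, tops at 72 mm, stand 40 mm from the axis at its +x, +y and -y, a taller thicker one (tall_peg) at its -x. A cap 24 mm across, top at 56 mm, is in the middle.
- band: White brake disc under the hub plate, turning with it: 190 mm across, top at 46 mm, so a flat band from 52 to 95 mm from the axis is bare. Sprung: gives up to 6 mm downward, half a newton to start, 2.5 N fully down; such a press stops the turntable in about 0.1 s. A 6 mm black line crosses the band at its -x, from tall peg to rim. Origin and axes as wheel.
- mark (a point): Outer end of the black line, on the band's top at the rim, 95 mm from the axis. The line is between the posts when this point is on the gate's side and within 26 mm of the gate's middle line, sideways.
- tall_peg (a point): Middle of the top of the tall thick peg: 16 mm thick, top 80 mm above the worktop, 40 mm from the axis, in line with the black line. Only a light bearing drag slows the turntable: it loses about 0.2 rad/s each second and from 2 rad/s runs on for over ten seconds (its weight varies somewhat).
- gate (a point): Midway between the tops of the two gate posts, 60 mm above the worktop, 110 mm from the axis. Surroundings: a yarn reel machine up to 480 mm high fills the worktop to the left (y over 0) beyond x = 0.5 m; a balance 210 mm high stands behind the turntable (x over 0.69, y -0.37 to -0.17 m).
- spool_a: Bystander: flanged sewing spool with a wide white flange, 46 mm across, 42 mm high, loose, about 150 mm from the turntable's axis; origin at the middle of its underside. To be left alone.
- weight_50: Bystander: small knobbed balance weight, 24 mm across, 30 mm high, loose, about 150 mm from the turntable's axis; origin at the middle of its underside. To be left alone.
- label_box: Bystander: small carton 43x67x49 mm, loose, behind and to the left of the turntable; origin at the middle of its underside. To be left alone.
- tape_roll: Bystander: roll of tape lying flat, 67 mm across, 19 mm high, loose, left of the turntable; origin at the middle of its underside. To be left alone.
- clamp_block: Bystander: small aluminium clamp block 23x40x32 mm with a thumb screw, loose, left of the turntable; origin at the middle of its underside. To be left alone.

How it is judged:
By the outcome, as a careful person would: the job done as asked, in the order asked, and still so for the second after the job is handed in, while the arm keeps its last pose, push and grip.
It also fails if it takes over 72 s, if anything falls off the work surface, if the arm or the gripper's body presses on something with over 40 N, if the wrist force passes 120 N, or if a joint passes its speed limit or range.

## Working session

There is one attempt and no reset: what is moved stays moved. The work goes in short steps, Python scripts to look and compute and a shell command to move; the robot and the scene stay as the last step left them, time stands still between calls to the robot, and variables do not carry over. Pictures are saved under pics/ and viewed, and the job is handed in when it is done.

```bash
ls; mkdir -p pics
python3 - <<'E'
from bench import telemetry, imaging, ctrl
import cv2,numpy as np
print(telemetry.get_obs())
for n in ["side","top","wrist"]:
    c=imaging.camera(n); cv2.imwrite(f"pics/{n}0.png",c["pixels"]); np.savez(f"pics/{n}0.npz",**c)
    R=np.array(c["R"]);print(n,c["vfov"],c["cx"],c["cy"],-R.T@np.array(c["t"]),R.round(3).tolist())
E
```

```text
pics
{'time_s': 0.0, 'q': array([ 1.01267958e+00,  1.81564425e-01,  1.60803506e+00,  1.77688589e-05,
        1.35379771e+00, -2.06345761e-01]), 'dq': array([-0.00189367, -0.00086933,  0.00063838,  0.00016526, -0.00098616,
        0.00099218]), 'joint_efforts': array([ 4.96648936e-04, -4.44865179e+01, -3.51332545e+01, -3.54006406e-04,
        9.08314192e-03,  2.34636383e-05]), 'eef_pos': array([0.19781909, 0.53929746, 0.23035794]), 'eef_rot': array([-3.44586109e-04,  1.74981857e-01,  9.84571244e-01, -8.33918465e-04]), 'wrist_force': array([0.55521298, 0.91684809, 0.29503537]), 'torque': array([-0.06297349, -0.03869459,  0.02244724]), 'opening': 0.9987093617767641}
side 44.03498800736179 245.5978878552698 195.77916388799662 [0.23848266 0.93841619 0.7690294 ] [[-0.944, -0.33, 0.021], [-0.191, 0.492, -0.849], [0.27, -0.806, -0.527]]
top 42.16116632670098 257.41400207637224 183.67189464698612 [ 0.4835789  -0.07133541  1.493035  ] [[0.012, -1.0, 0.011], [-0.998, -0.013, -0.066], [0.067, -0.01, -0.998]]
wrist 68.54967817631668 258.3594539787568 193.75214639832575 [0.13113409 0.56509462 0.37298483] [[0.343, 0.939, -0.001], [0.902, -0.33, 0.278], [0.26, -0.097, -0.961]]
```

View pics/top0.png

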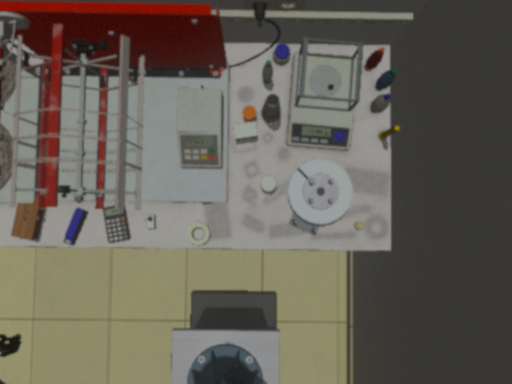

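View pics/side0.png

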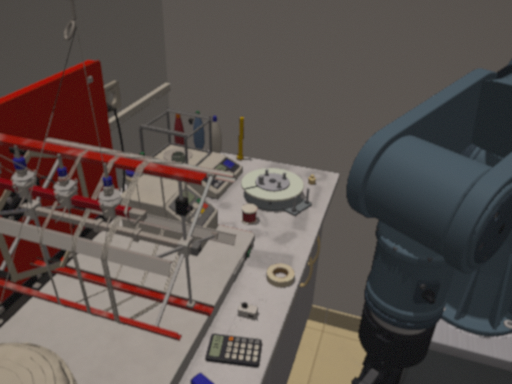

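The top view shows the white disc at about (320,191), its line to the upper left near (304,172), and the gate tab near (305,226). Spool is near (268,185), weight near (359,226), balance behind.

```bash
cat > h.py <<'E'
import numpy as np,cv2
from bench import telemetry, imaging
def cam(n,save=None):
    c=imaging.camera(n)
    if save: cv2.imwrite(f"pics/{save}.png",c["pixels"]); np.savez(f"pics/{save}.npz",**c)
    return c
def f(c): return c["pixels"].shape[0]/2/np.tan(np.radians(float(c["vfov"]))/2)
def ray(c,u,v,z):
    R=np.array(c["R"]);t=np.array(c["t"]);o=-R.T@t
    d=R.T@np.array([(u-c["cx"])/f(c),(v-c["cy"])/f(c),1]); return o+d*(z-o[2])/d[2]
def proj(c,X):
    p=np.array(c["R"])@np.array(X)+np.array(c["t"]); return np.array([p[0]/p[2]*f(c)+c["cx"],p[1]/p[2]*f(c)+c["cy"]])
def crop(c,x0,y0,x1,y1,s,name):
    cv2.imwrite(f"pics/{name}.png",cv2.resize(c["pixels"][y0:y1,x0:x1],None,fx=s,fy=s,interpolation=cv2.INTER_CUBIC))
E
python3 - <<'E'
from h import *
c=dict(np.load("pics/top0.npz")); crop(c,250,130,400,242,5,"topc")
c=dict(np.load("pics/side0.npz")); crop(c,180,100,350,230,4,"sidec")
E
```

```text
(no output)
```

View pics/topc.png

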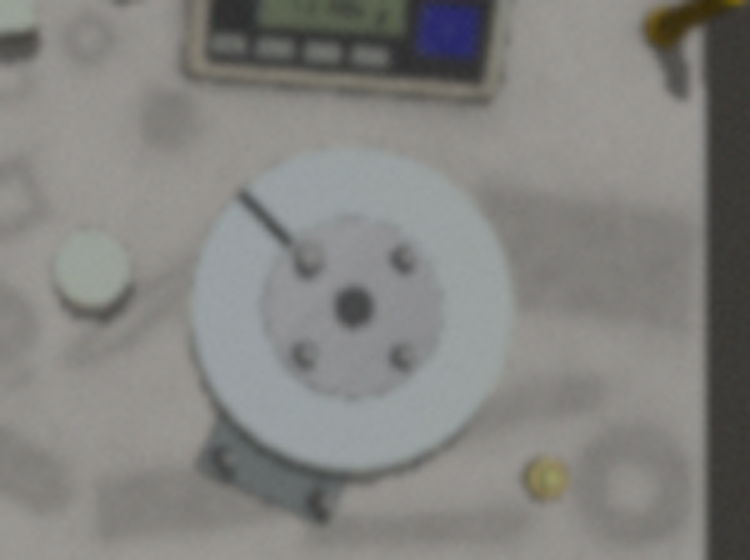

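View pics/sidec.png

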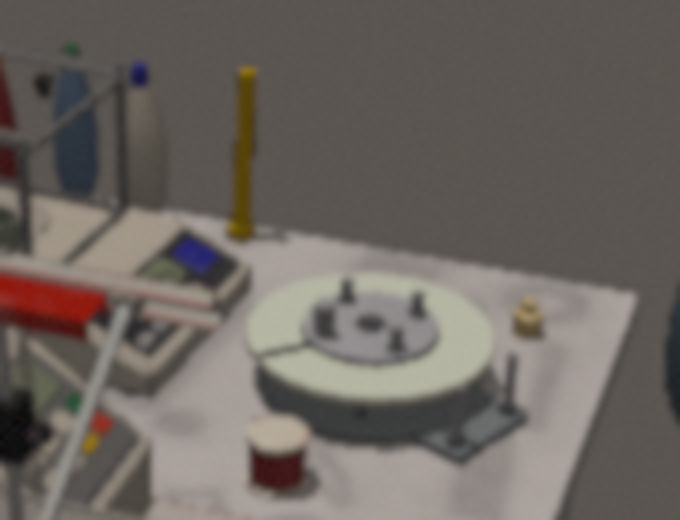

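Run:
```python
from h import *
c=dict(np.load("pics/top0.npz")); im=c["pixels"]
b,g,r=[im[...,i].astype(int) for i in range(3)]
print(im[191,350],im[205,300],im[230,250],im[210,330])
m=((b-r>2)&(b>120)).astype(np.uint8)*255
m[:,:280]=0;m[:155]=0;m[:,360:]=0;m[235:]=0
m=cv2.morphologyEx(m,cv2.MORPH_OPEN,np.ones((3,3)))
cs,_=cv2.findContours(m,cv2.RETR_EXTERNAL,cv2.CHAIN_APPROX_NONE)
k=max(cs,key=cv2.contourArea);e=cv2.fitEllipse(cv2.convexHull(k));print(e)
C=ray(c,e[0][0],e[0][1],.046);print("axis",C, "diam",np.array(e[1])*(1.493-.046)/f(c))
def P(n,u,v,z):
    X=ray(c,250+(u+.5)/5-.5,130+(v+.5)/5-.5,z);d=X-C;print(n,X.round(4),"r",np.hypot(d[0],d[1]).round(4),"ang",np.degrees(np.arctan2(d[1],d[0])).round(1))
P("cap",353,305,.056)
P("mark",240,191,.046)
P("tall",309,254,.08);P("p2",406,254,.072);P("p3",305,351,.072);P("p4",405,352,.072)
P("postA",226,458,.06);P("postB",322,503,.06)
P("spool",92,268,.042);P("wt",547,477,.03)
s=dict(np.load("pics/side0.npz"))
X=ray(s,180+511/4,100+356/4,.06);print("side post",X, np.hypot(*(X-C)[:2]),np.degrees(np.arctan2(*(X-C)[1::-1])))
X=ray(s,180+455/4,100+440/4,.008);print("side post base L",X, np.hypot(*(X-C)[:2]),np.degrees(np.arctan2(*(X-C)[1::-1])))
X=ray(s,180+370/4,100+321/4,.056);print("side cap",X)
```

```text
[158 160 153] [164 161 154] [139 144 146] [160 160 154]
((319.7018737792969, 191.32598876953125), (63.24752426147461, 63.747440338134766), 4.94707727432251)
axis [ 0.56018929 -0.2680666   0.046     ] diam [0.18374312 0.18519545]
cap [ 0.5618 -0.2681  0.056 ] r 0.0016 ang -2.7
mark [ 0.6281 -0.2031  0.046 ] r 0.094 ang 43.7
tall [ 0.5892 -0.2396  0.08  ] r 0.0406 ang 44.4
p2 [ 0.5906 -0.2962  0.072 ] r 0.0414 ang -42.8
p3 [ 0.5342 -0.2386  0.072 ] r 0.0393 ang 131.4
p4 [ 0.5344 -0.2958  0.072 ] r 0.0379 ang -132.9
postA [ 0.4726 -0.1949  0.06  ] r 0.1141 ang 140.1
postB [ 0.4476 -0.2502  0.06  ] r 0.114 ang 171.0
spool [ 0.5822 -0.1173  0.042 ] r 0.1524 ang 81.7
wt [ 0.4636 -0.3861  0.03  ] r 0.1525 ang -129.3
side post [ 0.44492333 -0.24583894  0.06      ] 0.11738956420060469 169.0851718250834
side post base L [ 0.47145724 -0.20098908  0.008     ] 0.11123295231826415 142.91232442589342
side cap [ 0.55723479 -0.26404211  0.056     ]
```

```bash
cat > plan.py <<'E'
from h import *
from scipy.spatial.transform import Rotation as Ro
def state():
    o=telemetry.get_obs(); q=o["eef_rot"]; return np.array(o["eef_pos"]),Ro.from_quat([q[1],q[2],q[3],q[0]]),o
def down(h):  # heading deg of tool x, z down
    h=np.radians(h);x=np.array([np.cos(h),np.sin(h),0]);z=np.array([0,0,-1.]);return Ro.from_matrix(np.c_[x,np.cross(z,x),z])
def plan(p1,h1,n,p0=None,R0=None,dec=3):
    p,R,_=state()
    if p0 is not None:p,R=np.array(p0),R0
    rows=[];p1=np.array(p1);R1=down(h1)
    for i in range(n):
        k=n-i
        rv=(R.inv()*R1).as_rotvec()/k; d=R.inv().apply((p1-p)/k)
        rows.append(np.r_[(d/.2),rv/np.pi].round(dec)); p=p+R.apply(rows[-1][:3]*.2);R=R*Ro.from_rotvec(rows[-1][3:]*np.pi)
    for r in rows: print([float(x)+0 for x in r])
    return p,R
E
python3 - <<'E'
from plan import *
p,R=plan([.36,0,.23],58,10)
plan([.46,-.24,.17],50,5,p,R)
E
```

```text
[-0.169, -0.225, 0.001, 0.0, 0.0, 0.057]
[-0.206, -0.192, 0.001, 0.0, 0.0, 0.057]
[-0.237, -0.152, 0.0, 0.0, 0.0, 0.056]
[-0.26, -0.108, 0.001, 0.0, 0.0, 0.057]
[-0.275, -0.06, 0.0, 0.0, 0.0, 0.056]
[-0.282, -0.01, 0.001, 0.0, 0.0, 0.057]
[-0.279, 0.04, 0.0, 0.0, 0.0, 0.056]
[-0.267, 0.088, 0.001, 0.0, 0.0, 0.057]
[-0.248, 0.134, 0.0, 0.0, 0.0, 0.056]
[-0.22, 0.175, 0.001, 0.0, 0.0, 0.057]
[-0.15, 0.212, 0.06, 0.0, 0.0, 0.009]
[-0.144, 0.216, 0.06, 0.0, 0.0, 0.009]
[-0.138, 0.22, 0.06, 0.0, 0.0, 0.009]
[-0.132, 0.225, 0.06, 0.0, 0.0, 0.009]
[-0.126, 0.228, 0.061, 0.0, 0.0, 0.008]
```

```bash
python3 -m pendant '[[[-0.17,-0.225,0,0,0,0.057],[-0.205,-0.19,0,0,0,0.057],[-0.235,-0.15,0,0,0,0.056],[-0.26,-0.11,0,0,0,0.057],[-0.275,-0.06,0,0,0,0.056],[-0.28,-0.01,0,0,0,0.057],[-0.28,0.04,0,0,0,0.056],[-0.265,0.09,0,0,0,0.057],[-0.25,0.135,0,0,0,0.056],[-0.22,0.175,0,0,0,0.057]]]' 1
```

```text
time_s: 1.4
eef_pos: [0.3499, -0.0158, 0.2303]
eef_rot: [0.002, 0.886, 0.463, 0.001]
wrist_force: [0.6, 0.7, -0.4]
opening: -0.002
```

Run:
```python
from plan import *
plan([.509,-.276,.12],50,6)
```

```text
[-0.102, 0.232, 0.093, 0.0, 0.0, 0.005]
[-0.099, 0.234, 0.093, 0.0, 0.0, 0.005]
[-0.095, 0.235, 0.093, 0.0, 0.0, 0.005]
[-0.091, 0.237, 0.093, 0.001, 0.0, 0.005]
[-0.087, 0.238, 0.093, 0.0, 0.0, 0.004]
[-0.084, 0.24, 0.093, 0.001, 0.0, 0.005]
```

```bash
python3 -m pendant '[[[-0.1,0.23,0.09,0,0,0.005],[-0.1,0.235,0.09,0,0,0.005],[-0.095,0.235,0.09,0,0,0.005],[-0.09,0.235,0.09,0,0,0.005],[-0.09,0.24,0.09,0,0,0.004],[-0.085,0.24,0.09,0,0,0.005],[0,0,0,0,0,0]]]'
python3 - <<'E'
from plan import *
for n in ["top","side","wrist"]:cam(n,n+"1")
plan([.509,-.276,.12],50,1)
c=dict(np.load("pics/top1.npz")); crop(c,250,130,400,242,5,"topc1")
E
```

```text
time_s: 2.28
eef_pos: [0.511, -0.2911, 0.1195]
eef_rot: [0.003, 0.909, 0.416, 0.002]
wrist_force: [-0.1, 0.6, -1.1]
opening: 0.001
[0.041, -0.048, 0.012, 0.003, -0.001, -0.004]
```

View pics/topc1.png

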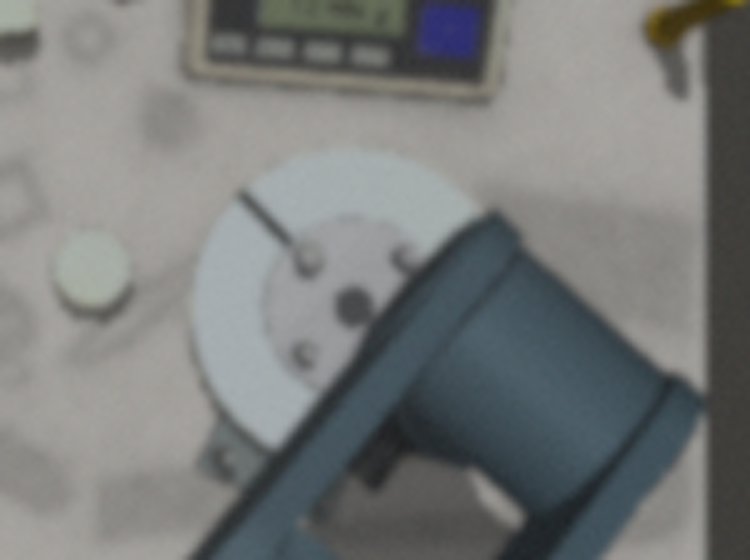

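View pics/wrist1.png

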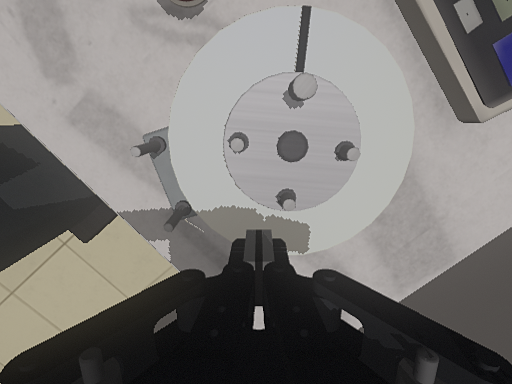

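View pics/side1.png

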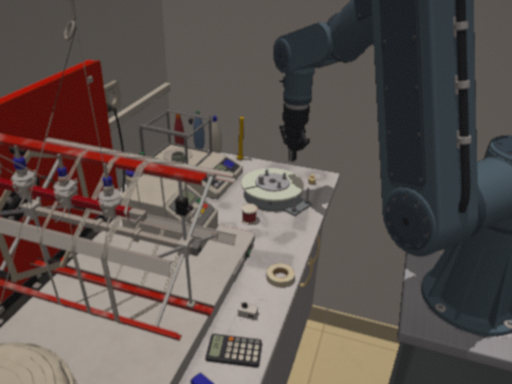

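The wrist camera sees everything: hub centre at about (292,146), tall peg (305,84), line running up to (306,8), gate posts near (140,152) and (172,222), and the shut fingertips at (258,235).

Run:
```python
from plan import *
c=dict(np.load("pics/wrist1.npz"))
C=ray(c,292,146,.056);print("axis",C)
for n,u,v,z in [("tall",306,83,.08),("p",236,140,.072),("p",354,154,.072),("p4",289,205,.072),("mark",307,8,.046),("post",136,153,.06),("post",169,228,.06)]:
    X=ray(c,u,v,z);d=X-C;print(n,X.round(4),np.hypot(*d[:2]).round(4),np.degrees(np.arctan2(d[1],d[0])).round(1))
p,R,o=state();print(p,R.as_matrix().round(3).tolist(),proj(c,p),f(c))
crop(c,200,200,320,290,5,"tip")
m=c["pixels"].min(2)
```

```text
axis [ 0.56000988 -0.26848897  0.056     ]
tall [ 0.59   -0.2402  0.08  ] 0.0412 43.3
p [ 0.5336 -0.2381  0.072 ] 0.0403 131.0
p [ 0.5884 -0.2977  0.072 ] 0.0408 -45.8
p4 [ 0.5317 -0.2972  0.072 ] 0.0404 -134.6
mark [ 0.6261 -0.2044  0.046 ] 0.0921 44.1
post [ 0.4714 -0.1982  0.06  ] 0.1131 141.6
post [ 0.4474 -0.2547  0.06  ] 0.1135 173.0
[ 0.51087869 -0.28839504  0.12240434] [[0.652, 0.758, 0.009], [0.758, -0.652, -0.004], [0.002, 0.009, -1.0]] [259.88448509 245.61951119] 281.7271529684759
```

View pics/tip.png

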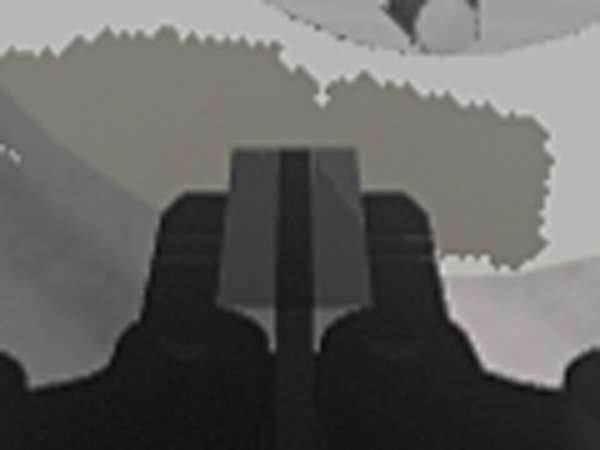

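```bash
python3 -m pendant '[[[0.035,-0.045,0.1,0,0,0],[0,0,0.1,0,0,0],[0,0,0.07,0,0,0],[0,0,0,0,0,0],[0,0,0,0,0,0]]]'
python3 - <<'E'
from plan import *
c=cam("wrist","wrist2")
plan([.509,-.277,.06],49,1)
print(state()[0])
E
```

```text
time_s: 3.05
eef_pos: [0.5105, -0.2744, 0.0733]
eef_rot: [0.008, 0.908, 0.419, 0.005]
wrist_force: [0.8, 0.3, -0.4]
opening: 0.0
[-0.015, 0.002, 0.066, 0.006, -0.001, 0.003]
[ 0.51042145 -0.27441362  0.07323374]
```

View pics/wrist2.png

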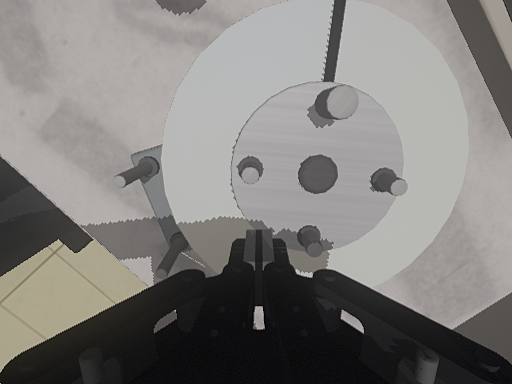

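```bash
python3 -m pendant '[[[-0.015,0,0.065,0.006,0,0.003],[0,0,0,0,0,0],[0,0,0,0,0,0]]]'
python3 - <<'E'
from plan import *
plan([.509,-.277,.06],49,1)
print(state()[0])
E
```

```text
time_s: 3.48
eef_pos: [0.5091, -0.2778, 0.0603]
eef_rot: [-0.001, 0.91, 0.414, 0.001]
wrist_force: [-0.8, 0.0, 0.3]
opening: -0.006
[0.003, -0.003, 0.002, 0.0, -0.001, 0.0]
[ 0.50910941 -0.27776001  0.06031236]
```

```bash
python3 -m pendant '[[[0,0.075,0,0,0,0],[0,0.075,0,0,0,0],[0,0.075,0,0,0,0],[0,0,-0.3,0,0,0],[0,0,-0.1,0,0,0]]]'
python3 - <<'E'
from plan import *
for i in range(6):
    c=cam("wrist",f"spin{i}"); print(state()[2]["time_s"])
p,_,o=state();print(p)
ims=[cv2.imread(f"pics/spin{i}.png") for i in range(6)]
cv2.imwrite("pics/spin.png",cv2.resize(np.vstack([np.hstack(ims[:3]),np.hstack(ims[3:])]),(780,390)))
E
```

```text
time_s: 4.1
eef_pos: [0.5414, -0.3067, 0.137]
eef_rot: [-0.006, 0.91, 0.414, -0.001]
wrist_force: [0.3, -0.0, -1.4]
opening: -0.0
4.15
4.2
4.25
4.3
4.35
4.4
[ 0.53862542 -0.30426879  0.13162601]
```

View pics/spin.png

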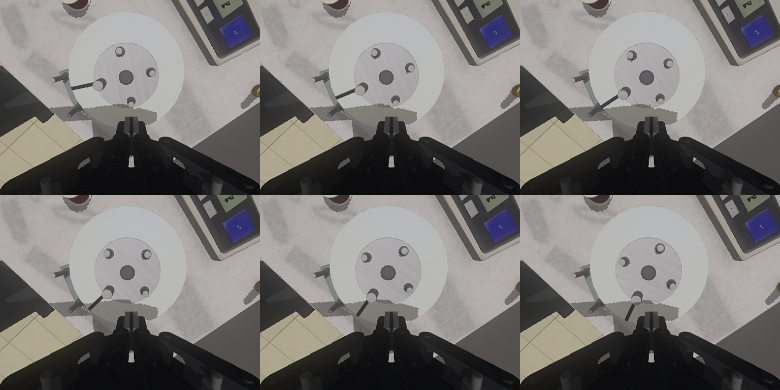

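Wheel spins counter-clockwise (seen from above) at roughly 5 rad/s; the line moved from the gate (left) to below over the six frames. Now move to hover over the band and measure.

```bash
cat > ang.py <<'E'
from plan import *
AX=np.array([.5603,-.2682])
def angle(c):
    g=cv2.cvtColor(c["pixels"],cv2.COLOR_BGR2GRAY).astype(np.float32)
    A=np.arange(0,360,1.);rs=np.arange(60,91,2)/1000
    U=np.array([[proj(c,[AX[0]+r*np.cos(np.radians(a)),AX[1]+r*np.sin(np.radians(a)),.046]) for r in rs] for a in A]).astype(np.float32)
    s=cv2.remap(g,U[...,0],U[...,1],cv2.INTER_LINEAR,borderValue=255)
    # contrast to both sides +-8 deg, per sample; median over r
    con=np.minimum(np.roll(s,8,0),np.roll(s,-8,0))-s
    sc=np.median(con,1); i=int(sc.argmax())
    w=np.arange(-4,5);wt=np.clip(sc[(i+w)%360],0,None);return float((A[i]+(w*wt).sum()/wt.sum())%360),float(sc[i])
E
python3 - <<'E'
from ang import *
for i in range(6):
    c=dict(np.load(f"pics/spin{i}.npz"));print(angle(c))
plan([.5115,-.324,.065],49,3)
E
```

```text
(151.91054723664973, 120.57421875)
(162.48539158883398, 124.9912109375)
(172.946875728488, 122.50732421875)
(183.55726184707981, 74.4501953125)
(193.8384101647641, 76.29541015625)
(204.06528513922666, 78.134765625)
[-0.055, -0.01, 0.111, -0.002, 0.0, 0.0]
[-0.055, -0.011, 0.111, -0.002, 0.0, 0.0]
[-0.054, -0.012, 0.111, -0.003, -0.001, 0.0]
```

```bash
python3 -m pendant '[[[-0.055,-0.01,0.07,-0.002,0,0],[-0.055,-0.01,0.07,-0.002,0,0],[-0.055,-0.01,0.07,-0.003,0,0],[0,0,0,0,0,0],[0,0,0,0,0,0],[0,0,0,0,0,0]]]'
python3 - <<'E'
from ang import *
c=cam("wrist","hov"); print(state()[2]["time_s"],state()[0],angle(c)); plan([.5115,-.324,.065],49,1)
E
```

```text
time_s: 5.15
eef_pos: [0.5067, -0.3236, 0.081]
eef_rot: [-0.004, 0.91, 0.414, -0.0]
wrist_force: [0.1, -0.5, -0.8]
opening: -0.003
5.2 [ 0.50682071 -0.32362938  0.08115588] (2.6595217270917297, 113.5263671875)
[0.014, 0.019, 0.081, -0.002, -0.001, 0.0]
```

View pics/hov.png

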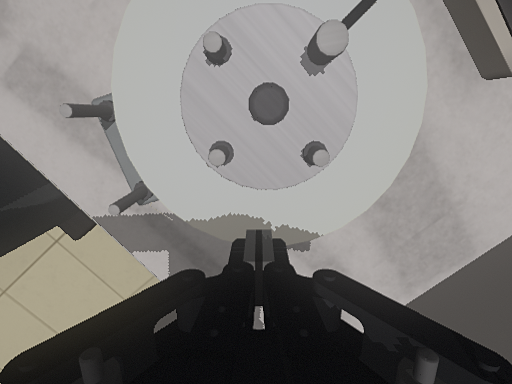

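```bash
python3 -m pendant '[[[0.014,0.019,0.075,-0.002,-0.001,0]]]'; python3 -m pendant '[[[0,0,0,0,0,0]]]';python3 -m pendant '[[[0,0,0,0,0,0],[0,0,0,0,0,0]]]'
python3 - <<'E'
from ang import *
for i in range(3):
    T=state()[2]["time_s"];c=cam("wrist","hov2"); print(T,angle(c))
print(state()[0]); plan([.5115,-.324,.054],49,1)
E
```

```text
time_s: 5.32
eef_pos: [0.5129, -0.3249, 0.0674]
eef_rot: [0.002, 0.91, 0.414, 0.0]
wrist_force: [0.5, -0.5, -0.6]
opening: -0.001
time_s: 5.45
eef_pos: [0.5125, -0.3239, 0.0657]
eef_rot: [0.001, 0.91, 0.414, -0.0]
wrist_force: [0.5, 0.3, 0.5]
opening: -0.002
time_s: 5.7
eef_pos: [0.5128, -0.3238, 0.0656]
eef_rot: [0.001, 0.91, 0.415, -0.0]
wrist_force: [-0.4, -0.2, -0.7]
opening: 0.003
5.7 (107.93335335413757, 116.10546875)
5.75 (117.11758918492113, 115.94140625)
5.8 (126.32706200063392, 117.439453125)
[ 0.5128217  -0.32395236  0.06587889]
[-0.004, -0.005, 0.059, 0.001, 0.0, 0.0]
```

```bash
python3 -m pendant '[[[-0.005,-0.005,0.055,0.001,0,0],[0,0,0,0,0,0],[0,0,0,0,0,0],[0,0,0,0,0,0],[0,0,0,0,0,0],[0,0,0,0,0,0],[0,0,0,0,0,0],[0,0,0,0,0,0],[0,0,0,0,0,0],[0,0,0,0,0,0],[0,0,0,0,0,0],[0,0,0,0,0,0]]]'; python3 -m pendant '[[[0,0,0,0,0,0],[0,0,0,0,0,0],[0,0,0,0,0,0],[0,0,0,0,0,0],[0,0,0,0,0,0],[0,0,0,0,0,0],[0,0,0,0,0,0],[0,0,0,0,0,0],[0,0,0,0,0,0],[0,0,0,0,0,0],[0,0,0,0,0,0],[0,0,0,0,0,0]]]'; python3 -m pendant '[[[0,0,0,0,0,0],[0,0,0,0,0,0],[0,0,0,0,0,0],[0,0,0,0,0,0],[0,0,0,0,0,0],[0,0,0,0,0,0],[0,0,0,0,0,0],[0,0,0,0,0,0],[0,0,0,0,0,0],[0,0,0,0,0,0],[0,0,0,0,0,0],[0,0,0,0,0,0]]]'
python3 - <<'E'
from ang import *
for i in range(4):
    T=state()[2]["time_s"];c=cam("wrist",f"hov3{i}"); print(T,angle(c))
print(state()[0]); plan([.5115,-.324,.054],49,1)
E
```

```text
time_s: 7.35
eef_pos: [0.5114, -0.3243, 0.0545]
eef_rot: [-0.0, 0.91, 0.414, -0.001]
wrist_force: [-0.1, -0.2, 0.2]
opening: 0.0
time_s: 8.85
eef_pos: [0.5114, -0.3243, 0.0545]
eef_rot: [-0.0, 0.91, 0.414, -0.001]
wrist_force: [-0.2, -0.8, -0.6]
opening: -0.0
time_s: 10.35
eef_pos: [0.5114, -0.3243, 0.0545]
eef_rot: [-0.0, 0.91, 0.414, -0.001]
wrist_force: [0.7, 0.5, 1.2]
opening: 0.003
10.35 (221.00601690959076, 13.68212890625)
10.4 (220.97022916558896, 12.97021484375)
10.45 (221.12650090054032, 14.14599609375)
10.5 (220.98284264969166, 13.751953125)
[ 0.51140079 -0.32431704  0.05447234]
[0.002, -0.001, 0.002, 0.0, 0.0, 0.0]
```

View pics/hov33.png

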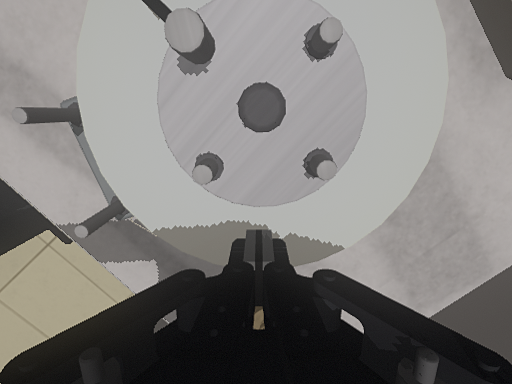

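```bash
sed -i 's/borderValue=255)/borderValue=255)\n    oob=(U[...,0]<1)|(U[...,0]>510)|(U[...,1]<1)|(U[...,1]>382)/; s/sc=np.median(con,1)/con[oob]=np.nan; sc=np.nan_to_num(np.nanmedian(con,1),nan=-99)/' ang.py
python3 - <<'E' 2>/dev/null
from ang import *
for i in range(4):
    c=dict(np.load(f"pics/hov3{i}.npz"));print(angle(c))
for i in range(10):
    T=state()[2]["time_s"];c=cam("wrist",f"hov4{i}"); print(T,angle(c))
E
```

```text
(221.00601690959076, 13.68212890625)
(220.97022916558896, 12.97021484375)
(91.29487801690205, 119.296875)
(96.45263145034832, 119.2353515625)
10.55 (102.27382515200901, 120.7685546875)
10.6 (108.03176494177994, 118.3525390625)
10.65 (113.96565284784887, 117.873046875)
10.7 (119.79053228665207, 120.86669921875)
10.75 (125.44198028374772, 118.3515625)
10.8 (131.05777909214498, 116.11865234375)
10.85 (136.75112822082883, 120.85693359375)
10.9 (142.30324082459055, 118.4560546875)
10.95 (147.98407415682055, 116.677734375)
11.0 (153.38600289462107, 118.9609375)
```

```bash
python3 -m pendant '[[[0,0,0,0,0,0],[0,0,0,0,0,0],[0,0,0,0,0,0],[0,0,0,0,0,0],[0,0,0,0,0,0],[0,0,0,0,0,0],[0,0,0,0,0,0],[0,0,0,0,0,0],[0,0,0,0,0,0],[0,0,0,0,0,0],[0,0,0,0,0,0],[0,0,0,0,0,0]]]'; python3 -m pendant '[[[0,0,0,0,0,0],[0,0,0,0,0,0],[0,0,0,0,0,0],[0,0,0,0,0,0],[0,0,0,0,0,0],[0,0,0,0,0,0],[0,0,0,0,0,0],[0,0,0,0,0,0],[0,0,0,0,0,0],[0,0,0,0,0,0],[0,0,0,0,0,0],[0,0,0,0,0,0]]]' | head -2
python3 - <<'E' 2>/dev/null
from ang import *
for i in range(3):
    T=state()[2]["time_s"];c=cam("wrist",f"hov5{i}"); print(T,angle(c))
E
```

```text
time_s: 12.55
eef_pos: [0.5114, -0.3243, 0.0545]
eef_rot: [-0.0, 0.91, 0.414, -0.001]
wrist_force: [-0.3, 0.1, -0.7]
opening: 0.001
time_s: 14.05
eef_pos: [0.5114, -0.3243, 0.0545]
14.05 (220.99409923546617, 14.0556640625)
14.1 (89.14715181035157, 41.609375)
14.15 (90.92319852749203, 122.40283203125)
```

```bash
python3 - <<'E' 2>/dev/null
from ang import *
for i in range(4):
    T=state()[2]["time_s"];c=cam("wrist",f"hov6{i}"); print(T,angle(c))
print(state()[2]["time_s"],state()[0],state()[2]["wrist_force"])
E
```

```text
14.2 (94.05708526242472, 126.40625)
14.25 (97.87265344094355, 123.5478515625)
14.3 (101.98500949320398, 124.09912109375)
14.35 (105.85073518361241, 122.5)
14.4 [ 0.5113961  -0.32431174  0.05444706] [-0.60099565  0.88594524  0.67136393]
```

```bash
python3 -m pendant '[[[0,0,0,0,0,0],[0,0,0,0,0,0],[0,0,0,0,0,0],[0,0,0.065,0,0,0],[0,0,0.003,0,0,0],[0,0,0,0,0,0],[0,0,0,0,0,0]]]'
python3 - <<'E' 2>/dev/null
from ang import *
for i in range(3):
    T=state()[2]["time_s"];c=cam("wrist",f"br{i}"); print(T,angle(c))
print(state()[0],state()[2]["wrist_force"])
E
```

```text
time_s: 15.28
eef_pos: [0.512, -0.325, 0.0406]
eef_rot: [0.001, 0.91, 0.414, -0.0]
wrist_force: [0.4, 0.1, 2.2]
opening: 0.005
15.275 (147.23680562233173, 118.171875)
15.325 (147.26053864994336, 118.35302734375)
15.375 (147.26184721769243, 118.5732421875)
[ 0.51206222 -0.32500902  0.04072611] [-0.42696639  1.37589861  2.33257359]
```

View pics/br2.png

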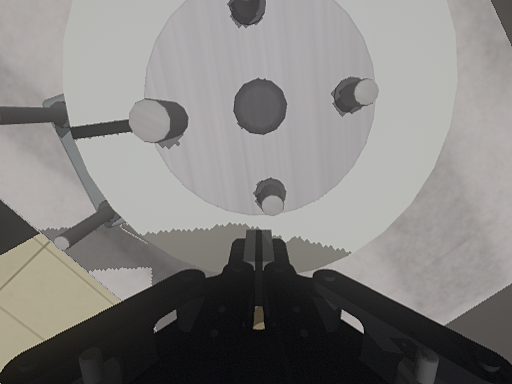

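```bash
python3 - <<'E' 2>/dev/null
from ang import *
c=dict(np.load("pics/br2.npz"))
M=ray(c,73,135,.046);A=ray(c,62,115,.006);B=ray(c,113,212,.006)
for n,X in (("mark",M),("baseA",A),("baseB",B)): d=X[:2]-AX;print(n,X.round(4),np.hypot(*d),np.degrees(np.arctan2(d[1],d[0])))
for g in (155.6,157.3): 
    print(g,"sideways mm",95*np.sin(np.radians(g-147.3)))
t=cam("top","topend");print(state()[0],state()[2]["wrist_force"])
crop(t,250,130,400,242,5,"topend")
E
```

```text
mark [ 0.4843 -0.2203  0.046 ] 0.08982656834562167 147.74880267611954
baseA [ 0.4672 -0.1938  0.006 ] 0.1192084761367454 141.37421890390877
baseB [ 0.4428 -0.2552  0.006 ] 0.11824164056630641 173.7029582560361
155.6 sideways mm 13.713839095092428
157.3 sideways mm 16.496576878358383
[ 0.51204278 -0.32501278  0.0407508 ] [-0.74910138  0.11909595  1.49880251]
```

View pics/topend.png

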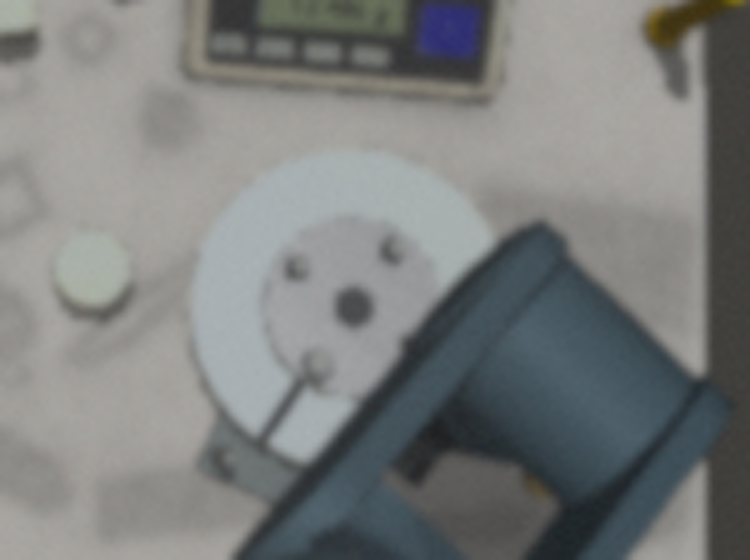

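The end of the line, at about (262,442) in the top crop, lies between the posts, and the spool has not moved. The finger is holding the band with about 2 N.

```bash
python3 -c "
from bench import ctrl
print(ctrl.hand_in())"
```

```text
the job is handed in; nothing more can be done
None
```

The turntable was flicked, ran freely, and was stopped with the black line between the gate posts. I handed it in at about 15.4 s with the fingertip still holding the band.

- **Spin:** I flicked a peg with the shut fingers. The wheel started at about 3.7 rad/s and ran untouched for about 10 s. It lost about 0.25–0.3 rad/s each second, slightly more than the 0.2 stated, and was still turning at about 1.4 rad/s just before I braked.
- **Stop:** One press on the band stopped it with the line at 147.3°, and three pictures in a row showed it still. The gate's middle is at about 156–157°, so the end of the line is 14–17 mm off the middle line, against 26 mm allowed. It stopped a little short of centre, and I did not correct it.
- **Hold:** The fingertip is about 5 mm down into the sprung band, with a wrist force of about 1.5–2.3 N.
- **Surroundings:** The spool looked unmoved in the last top view. The weight was mostly hidden by the arm, so I did not measure it again. The arm did not go near any of the bystanders.
- **Measurements:** The gate angle from the top, side and wrist views agreed within 2°. The post distances came out at 111–119 mm where 114 mm was expected.

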